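# Release the cam lock and dock the slide

## Task

Push the red post of the cam lever round until the lever points straight away from the orange-plated slide, at the green index line, so that the yellow flat (the cam's low point) squarely faces the slide's roller. Only then push the slide fully home towards the cam by its orange rear plate. Only push, without lifting anything: keep off the green case, which stays seated in the slide's nest, and leave the amber bottle beside it where it is.

Things in the scene. Friction and masses are not known exactly. Their poses are not given: they have to be found in the camera images.
- fixture: docking fixture, an aluminium base plate 225x112x12 mm fixed to the bench. Origin on the cam's upright axis at bench level; x = the slide's forward direction (from slide to cam), y to its left, z up. The plate reaches from x = -138 to +87 mm, y = -56 to +56 mm. A green index line on it (x = 68 to 83 mm, y = 0) shows where the lever points at the cam's low point.
- cam (a joint): cam angle, rad. 0 = low point faces the roller and the lever points along the fixture's +x, at the green line; positive = lever turned counter-clockwise from above (to +y). Range -0.6 to 2.2, starts at 1.2 to 1.9; no stop or detent at 0. Friction 0.16 N m (2.5 N at the post); stays where left.
- cam_axis (a point): point on the cam's upright axis at the top of the disc, 28 mm above the bench; a hub of radius 12 mm stands on it up to 43 mm. The cam is a steel disc of radius 42 mm with one yellow flat 18 mm from the axis, opposite the lever; its round part blocks the roller.
- lever_post (a point): centre of the red upright post at the end of the cam lever, 66 mm from the cam axis; post 15 mm in diameter, from 36 to 83 mm above the bench, this point at 60 mm. The lever bar below it is at 30 to 37 mm.
- slide (a joint): travel of the follower slide along the fixture's +x, m. 0 = fully back (start); 0.028 = fully home against its stop. With the cam's round part in front of the roller it stops at about 0.005. Friction about 2 N; no spring, it stays where it is left.
- push_plate (a point): middle of the rear face of the slide's orange push plate, the face that looks to the fixture's -x, at 55 mm above the bench; the plate is 64 mm wide (y), 6 mm thick, from 16 to 76 mm above the bench. Moves with the slide; at the start at fixture x = -126.5 mm, y = 0.
- nest (a point): centre of the nest in the blue slide where the green case sits, 41 mm above the bench, 26.5 mm ahead of push_plate. The slide is 98 mm wide, its nest walls 44 mm high with outer faces 20.5 mm ahead of and behind this point. A narrow arm (22 mm wide, 33 mm high) carries a brass roller, radius 8 mm, its axis 45 mm ahead of this point.
- case_center (a point): centre of the green slide case, 30x85x34 mm, loose in the nest, long side across the slide; its top is 58 mm above the bench. Obstacles on the bench: a tall black instrument left of the fixture (from about y = 0.45), a black reader box right of it (from about y = 0.07 to -0.25), and a monitor at the far right, beyond x = 0.58: draw back from it before swinging the arm to the left.
- amber_bottle: orange-brown reagent bottle with a red cap, 36x36x75 mm, standing on the bench about 95 mm to the fixture's right of the cam axis; origin under its centre
Not all that is in view belongs to the job. There is more than one size of the part that bears case_center; the job needs the smaller.

How it is judged:
By the outcome, as a careful person would: the job done as asked, in the order asked, and still so for the second after the job is handed in, with the robot touching nothing.
It also fails if it takes over 58 s, if anything falls off the work surface, if the arm or the gripper's body presses on something with over 40 N, if the wrist force passes 120 N, or if a joint passes its speed limit or range.

## Robot

A 7-joint arm with a two-finger parallel gripper is mounted at the origin on a cart in front of the work surface, level with it; the furniture and walls round the work are solid. World frame = base frame: x ahead of the robot, y to its left, z up, the work surface at z = 0. Lengths are in mm, angles in rad, forces in N, time in s.
With the tool pointing down it reaches from about 425 to 875 mm from the base axis. Payload 8.4 kg.
Tool frame: the origin (TCP) lies at the very end of the fingers, on their centre line; the grasp point (between the pads) lies 19 mm behind it; z points along the fingers, y is the direction in which the jaws open and shut (so a half turn about z gives the same grasp; the last joint's range is limited). The gripper opens to 87 mm and grips with 3 to 60 N. Pads are 19 mm wide; open, the fingers measure 117 mm over their backs; the gripper's body (75 mm by 190 mm) begins 51 mm behind the grasp point.
Start: joints at [1.009, 0.333, 0.04, 1.465, -0.013, 1.343, -0.059], TCP at [290.17, -581.605, 222.546] pointing down, gripper open.
Joint ranges: [-2.58, 2.58], [-0.38, 2.09], [-1.3, 1.39], [0.25, 2.4], [-1.5, 4.64], [0.08, 2.09], [-2.65, 2.65]. Speed limits (rad/s): [2.22, 2.22, 2.79, 2.79, 3.14, 3.14, 3.14].

## Interface

Orientations are given as a unit quaternion [x, y, z, w].
In Python, from station import manip gives the robot as it stands. The module is installed in compiled form; this text tells all that it offers.
- The arm moves only by the tool servo_tool, never from a script. Its argument "moves" is a list that holds one entry, the list of rows, each a list of 5 numbers: the closure, from 0 (fully open) to 1 (shut), then the shift along the tool's x, y, z in cm, then the turn about the tool's z in rad. In form: [[[hand, dx, dy, dz, twist], ...]]. A call has 1 to 8 rows; each row shifts and turns the commanded pose from where the row before left it, along the tool's axes as they then stand; what a row does not reach is not made up. A row lasts 1/8 s, in which the tool goes at most 62.5 mm and 10.7 degrees, less where a joint would pass 70% of its speed; a pose out of reach is approached as far as the arm can. A call is refused whole if a number of a shift passes 6.25 or a number of a turn 0.188, either way. A call with a gripper value outside its range is refused whole. The fingers move at their own pace and stop on an object; "newtons" is the grip in N (left out, the last holds). Time passes only in rows, so rows that do not move let the fingers close. It gives the time, the measured TCP pose, the force and the opening at its end, in the units of the state.
- manip.get_state(): the state, without advancing time (a new reading comes with each control period).
- manip.snapshot(name): name is "scene" or "top"; returns a dict with "frame" (400x640x3 uint8, red, green, blue), "camera_matrix" (3x3 intrinsics, pixels), "dist" ([k1, k2, p1, p2, k3] as OpenCV has them; the pictures are not rectified), "pose" (4x4, takes a point from camera to world coordinates). Camera axes: x right, y down, z forward; pixel columns grow to the right and rows downward; lengths in mm; the calibration is good to about 2 mm. A picture is of the moment at which its call begins. There is no depth.
- manip.hand_in(): hands the job in, once; it reports no verdict.
The state is a dict: "clock": time; "q": joint angles; "joint_vel": joint speeds; "effort": joint torques, N m; "tcp_pos": TCP position; "ee_rot": TCP orientation; "wrist_force": force on the tool from outside, world axes, zero at the start; "torque": the same for the moment, N m; "opening": finger opening in mm.
Only numpy, scipy, OpenCV 4.12 (cv2) and the standard library are available. Lean on these libraries where they do the work, as an engineer would, in place of code of your own. Each camera call takes 0.05 s, during which the arm holds its last target.

## Working session

There is one attempt and no reset: what is moved stays moved. The work goes in short steps, Python scripts to look and compute and a tool call to move; the robot and the scene stay as the last step left them, time stands still between calls to the robot, and variables do not carry over. Pictures are saved under pics/ and viewed, and the job is handed in when it is done.

Besides the shell and the picture viewer there is one more tool, called after ">>>" in YAML: its name, and indented under it one key for each argument. servo_tool: Moves the arm, as the interface text tells. Its arguments: {"type":"object","properties":{"moves":{"type":"array","items":{"type":"array","items":{"type":"array","items":{"type":"number"}}}},"newtons":{"type":"number"}},"required":["moves"]}

```bash
mkdir -p pics; cat > h.py <<'E'
import numpy as np, cv2
from station import manip
def snap(n,f):
    s=manip.snapshot(n); cv2.imwrite(f'pics/{f}.png',s['frame'][:,:,::-1]); 
    np.savez(f'pics/{f}.npz',frame=s['frame'],K=s['camera_matrix'],d=s['dist'],P=s['pose']); return s
def ld(f):
    z=np.load(f'pics/{f}.npz'); return dict(frame=z['frame'],camera_matrix=z['K'],dist=z['d'],pose=z['P'])
def ray(s,uv,z):
    p=cv2.undistortPoints(np.array(uv,float).reshape(-1,1,2),np.array(s['camera_matrix']),np.array(s['dist'])).reshape(-1,2)
    P=np.array(s['pose']); d=np.c_[p,np.ones(len(p))]@P[:3,:3].T; o=P[:3,3]
    return o+d*((z-o[2])/d[:,2])[:,None]
def proj(s,X):
    P=np.linalg.inv(np.array(s['pose']));r=cv2.Rodrigues(P[:3,:3])[0]
    return cv2.projectPoints(np.array(X,float).reshape(-1,1,3),r,P[:3,3],np.array(s['camera_matrix']),np.array(s['dist']))[0].reshape(-1,2)
E
python3 - <<'E'
from h import *
for n in('scene','top'):
    s=snap(n,n+'0'); print(np.round(s['pose'],3))
st=manip.get_state(); print(st)
E
```

```text
[[ 8.82000e-01 -2.70000e-01  3.86000e-01  2.47068e+02]
 [-4.70000e-01 -4.72000e-01  7.46000e-01 -5.13120e+02]
 [-1.90000e-02 -8.40000e-01 -5.43000e-01  5.46463e+02]
 [ 0.00000e+00  0.00000e+00  0.00000e+00  1.00000e+00]]
[[ 1.90000e-02 -9.94000e-01  1.07000e-01  4.86267e+02]
 [-9.99000e-01 -1.60000e-02  2.70000e-02  1.24204e+02]
 [-2.50000e-02 -1.07000e-01 -9.94000e-01  9.05714e+02]
 [ 0.00000e+00  0.00000e+00  0.00000e+00  1.00000e+00]]
{'clock': 0.1, 'q': array([ 1.00878584,  0.33385106,  0.03986399,  1.46615917, -0.01336949,
        1.3432533 , -0.05848658]), 'joint_vel': array([-0.00178277, -0.00252219, -0.00065853, -0.00363215,  0.00068692,
       -0.00124578, -0.00043496]), 'effort': array([ 4.96738998e-03, -6.57810187e+01,  1.34068642e+00, -4.04702353e+01,
       -5.95278502e-02,  4.09412873e-02,  1.12160035e-04]), 'tcp_pos': array([ 289.99855816, -581.27881607,  221.75265849]), 'ee_rot': array([ 9.73343242e-01,  2.29352215e-01, -2.19548158e-04, -6.67609440e-04]), 'wrist_force': array([-0.29654895, -0.07322243,  0.31678329]), 'torque': array([-0.02118029, -0.02486827, -0.06449709]), 'opening': 87.09762776840306}
```

View pics/scene0.png

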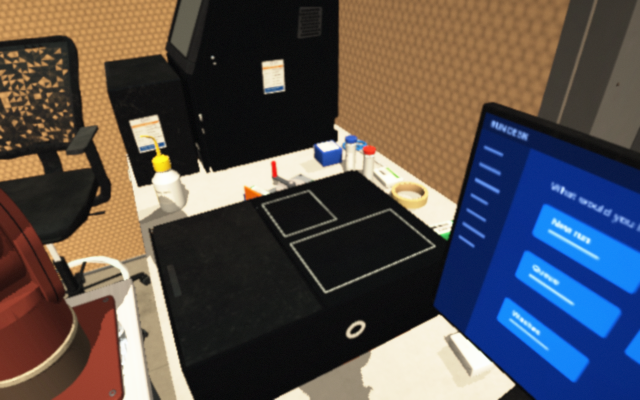

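View pics/top0.png

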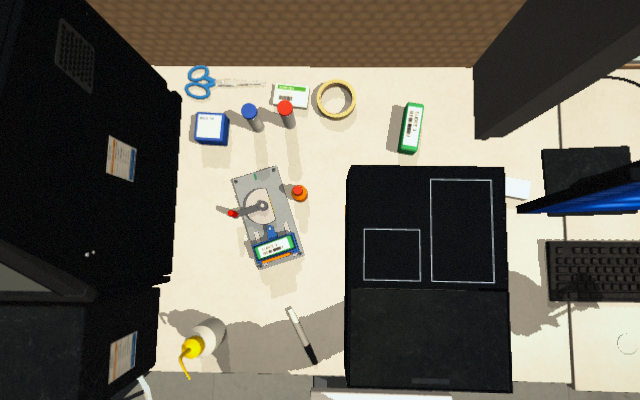

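```bash
python3 - <<'E'
from h import *
s=ld('top0'); f=s['frame'][150:290,210:330,::-1]
cv2.imwrite('pics/c1.png',cv2.resize(f,None,fx=4.2,fy=4.2,interpolation=cv2.INTER_CUBIC))
hsv=cv2.cvtColor(s['frame'],cv2.COLOR_RGB2HSV)
def m(n,lo,hi,box,z):
    k=cv2.inRange(hsv,lo,hi);q=np.zeros_like(k);x0,y0,x1,y1=box;q[y0:y1,x0:x1]=k[y0:y1,x0:x1]
    c,l,st,ce=cv2.connectedComponentsWithStats(q)
    for i in range(1,c):
        if st[i,4]>5: print(n,st[i],ce[i].round(1),ray(s,[ce[i]],z).round(1))
b=(210,150,330,290)
m('red',(0,150,100),(7,255,255),b,83)
m('red2',(172,150,100),(180,255,255),b,83)
m('orange',(8,150,100),(20,255,255),b,76)
m('yellow',(22,120,100),(35,255,255),b,28)
m('green',(45,100,60),(85,255,255),b,12)
m('blue',(100,120,40),(130,255,255),b,44)
E
```

```text
red [293 186   9   9  66] [297.2 190.1] [[598.4 193.4  83. ]]
red [228 210  10   7  55] [232.3 213.1] [[545.7 333.6  83. ]]
orange [291 185  16  17 135] [300.1 194.4] [[589.9 187.6  76. ]]
orange [262 252  30  11  85] [276.4 257.2] [[452.2 235.5  76. ]]
yellow [269 197   2   6   6] [269.5 199.5] [[582.8 262.1  28. ]]
yellow [271 204   4  10  10] [272.2 208.5] [[561.9 255.1  28. ]]
green [254 174   3   5   8] [254.8 176.1] [[640.1 301.8  12. ]]
green [255 235  40  25 146] [275.9 247.6] [[471.8 245.9  12. ]]
green [270 239   7   4   8] [272.6 240.5] [[488.2 254.1  12. ]]
blue [252 225  47  40 304] [276.2 242.6] [[483.5 241.1  44. ]]
```

View pics/c1.png

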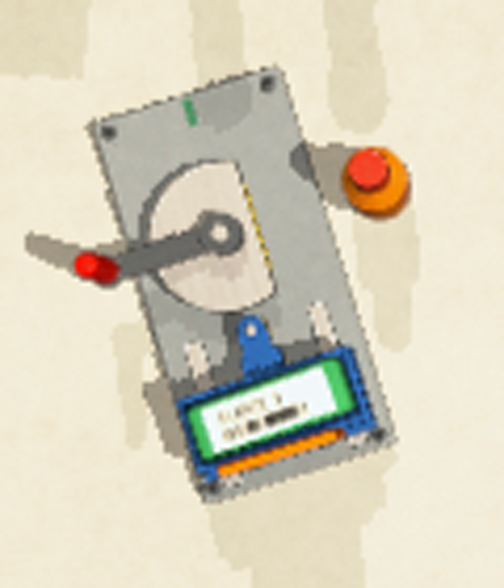

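```bash
python3 - <<'E'
from h import *
s=ld('top0')
o=np.array([210,150])
def w(cx,cy,z): return ray(s,[np.array([cx,cy])/4.2+o-0.4],z)[0]
pts=[('TL',(95,124),12,(87,56)),('TR',(277,68),12,(87,-56)),('BL',(205,502),12,(-138,56)),('BR',(395,440),12,(-138,-56)),('idx',(190,112),12,(75.5,0)),('hub',(220,233),43,(0,0)),('plate',(281,452),76,(-123.5,0))]
W=np.array([w(*p[1],p[2])[:2] for p in pts]);F=np.array([p[3] for p in pts],float)
cw,cf=W.mean(0),F.mean(0);U,S,V=np.linalg.svd((F-cf).T@(W-cw));R=(U@V).T
t=cw-R@cf
print('scale',np.trace(np.diag(S))/((F-cf)**2).sum())
print('yaw',np.degrees(np.arctan2(R[1,0],R[0,0])),'t',t); print(np.c_[W,W-(F@R.T+t)].round(1))
for n,c,z in(('post',(88,265),83),('bottle cap',(370,168),75)):
    p=w(*c,z)[:2];q=R.T@(p-t);print(n,p,q,np.hypot(*q),np.arctan2(q[1],q[0]))
np.savez('fix.npz',R=R,t=t)
# green line
for c in((186,98),(194,125)): print(R.T@(w(*c,12)[:2]-t))
E
```

```text
scale 0.9861825244457262
yaw 18.93569293103076 t [568.42225965 276.56192024]
[[ 6.321e+02  3.555e+02 -5.000e-01 -2.300e+00]
 [ 6.659e+02  2.528e+02 -3.000e+00  9.000e-01]
 [ 4.215e+02  2.850e+02  1.700e+00  3.000e-01]
 [ 4.575e+02  1.806e+02  1.400e+00  1.800e+00]
 [ 6.398e+02  3.015e+02 -0.000e+00  5.000e-01]
 [ 5.681e+02  2.766e+02 -3.000e-01 -0.000e+00]
 [ 4.523e+02  2.352e+02  7.000e-01 -1.300e+00]]
post [546.5014099  337.54032764] [-0.94666417 64.79192581] 64.79884122033327 1.5854061228175296
bottle cap [600.63709749 193.10750096] [  3.38995943 -89.39208046] 89.45633501634912 -1.532892121296266
[84.04616056  0.31004302]
[67.75397443  0.47101737]
```

```bash
cat >> h.py <<'E'
from scipy.spatial.transform import Rotation as Ro
def yaw():
    R=Ro.from_quat(manip.get_state()['ee_rot']).as_matrix(); return np.arctan2(R[1,0],R[0,0])
def plan(wps,hand,vmax=50,tmax=.17,nd=1,start=None):
    p=np.array(manip.get_state()['tcp_pos'] if start is None else start[:3],float);y=yaw() if start is None else start[3]
    rows=[]
    for w in wps:
        t=np.array(w[:3],float);n=int(np.ceil(max(np.linalg.norm(t-p)/vmax,abs(w[3]-y)/tmax,1e-6)))
        for i in range(n):
            k=n-i;d=(t-p)/k;dy=(w[3]-y)/k;c,s=np.cos(y),np.sin(y)
            r=[round((c*d[0]+s*d[1])/10,nd),round((s*d[0]-c*d[1])/10,nd),round(-d[2]/10,nd),round(-dy,2)]
            rows.append([hand]+r)
            p=p+10*np.array([c*r[0]+s*r[1],s*r[0]-c*r[1],-r[2]]);y-=r[3]
    for i in range(0,len(rows),8): print(str([[float(v) for v in r] for r in rows[i:i+8]]).replace(' ',''))
    print(p,y,len(rows))
E
python3 - <<'E'
from h import *
plan([(290,-580,300,.46),(430,-250,300,1.0),(490,0,300,1.4),(480,200,300,1.7),(546,337,250,1.916)],0)
E
```

```text
[[0.0,0.0,-0.1,-3.9,0.0],[0.0,0.1,-0.0,-3.9,0.0],[0.0,3.4,-2.9,-0.0,-0.07],[0.0,3.6,-2.7,-0.0,-0.07],[0.0,3.8,-2.4,-0.0,-0.07],[0.0,3.9,-2.1,-0.0,-0.07],[0.0,4.1,-1.9,-0.0,-0.06],[0.0,4.2,-1.6,-0.0,-0.07]]
[[0.0,4.3,-1.3,-0.0,-0.06],[0.0,4.3,-1.1,-0.0,-0.07],[0.0,4.0,-1.4,-0.0,-0.07],[0.0,4.1,-1.1,-0.0,-0.07],[0.0,4.2,-0.8,-0.0,-0.06],[0.0,4.3,-0.6,-0.0,-0.07],[0.0,4.3,-0.2,-0.0,-0.06],[0.0,4.3,-0.0,-0.0,-0.07]]
[[0.0,3.9,-0.9,-0.0,-0.06],[0.0,4.0,-0.6,-0.0,-0.06],[0.0,4.0,-0.4,-0.0,-0.06],[0.0,4.0,-0.2,-0.0,-0.06],[0.0,3.9,0.1,-0.0,-0.06],[0.0,3.2,2.1,1.2,-0.05],[0.0,3.1,2.2,1.3,-0.05],[0.0,3.0,2.4,1.2,-0.06]]
[[0.0,2.8,2.6,1.3,-0.05]]
[545.84358173 337.47117809 249.75265849] 1.912824411274647 25
```

>>> servo_tool:
  moves:
    - [[0, 0, -0.1, -3.9, 0], [0, 0.1, 0, -3.9, 0], [0, 3.4, -2.9, 0, -0.07], [0, 3.6, -2.7, 0, -0.07], [0, 3.8, -2.4, 0, -0.07], [0, 3.9, -2.1, 0, -0.07], [0, 4.1, -1.9, 0, -0.06], [0, 4.2, -1.6, 0, -0.07]]

```text
clock: 1.1
tcp_pos: [395.8, -330.9, 300.3]
ee_rot: [0.906, 0.424, -0.0, -0.0]
wrist_force: [1.4, 0.3, -0.7]
opening: 87.0
```

>>> servo_tool:
  moves:
    - [[0, 4.3, -1.3, 0, -0.06], [0, 4.3, -1.1, 0, -0.07], [0, 4.0, -1.4, 0, -0.07], [0, 4.1, -1.1, 0, -0.07], [0, 4.2, -0.8, 0, -0.06], [0, 4.3, -0.6, 0, -0.07], [0, 4.3, -0.2, 0, -0.06], [0, 4.3, 0, 0, -0.07]]

```text
clock: 2.1
tcp_pos: [490.5, 1.0, 300.4]
ee_rot: [0.763, 0.646, -0.0, -0.0]
wrist_force: [0.6, -0.5, -0.3]
opening: 87.1
```

>>> servo_tool:
  moves:
    - [[0, 3.9, -0.9, 0, -0.06], [0, 4.0, -0.6, 0, -0.06], [0, 4.0, -0.4, 0, -0.06], [0, 4.0, -0.2, 0, -0.06], [0, 3.9, 0.1, 0, -0.06], [0, 0, 0, 0, 0]]

```text
clock: 2.85
tcp_pos: [478.9, 202.4, 300.3]
ee_rot: [0.657, 0.754, 0.0, -0.001]
wrist_force: [0.5, 0.7, -0.9]
opening: 86.7
```

>>> servo_tool:
  moves:
    - [[0, 3.2, 2.1, 1.2, -0.05], [0, 3.1, 2.2, 1.3, -0.05], [0, 3.0, 2.4, 1.2, -0.06], [0, 2.8, 2.6, 1.3, -0.05], [0, 0, 0, 5, 0], [0, 0, 0, 5, 0], [0, 0, 0, 4, 0], [0, 0, 0, 0, 0]]

```text
clock: 3.85
tcp_pos: [544.8, 334.5, 107.2]
ee_rot: [0.577, 0.817, -0.003, -0.001]
wrist_force: [-0.1, -0.4, 0.4]
opening: 87.0
```

```bash
python3 - <<'E'
from h import *
s=snap('top','top1'); s2=snap('scene','scene1'); print(np.round(s2['pose'],2)); print(manip.get_state()['q'].round(2))
cv2.imwrite('pics/c2.png',cv2.resize(s['frame'][140:300,190:350,::-1],None,fx=3.6,fy=3.6,interpolation=cv2.INTER_CUBIC))
E
```

```text
[[ 8.8000e-01 -2.7000e-01  3.9000e-01  2.4707e+02]
 [-4.7000e-01 -4.7000e-01  7.5000e-01 -5.1312e+02]
 [-2.0000e-02 -8.4000e-01 -5.4000e-01  5.4646e+02]
 [ 0.0000e+00  0.0000e+00  0.0000e+00  1.0000e+00]]
[-0.06  0.5  -0.75  1.59  0.36  1.2  -0.54]
```

View pics/c2.png

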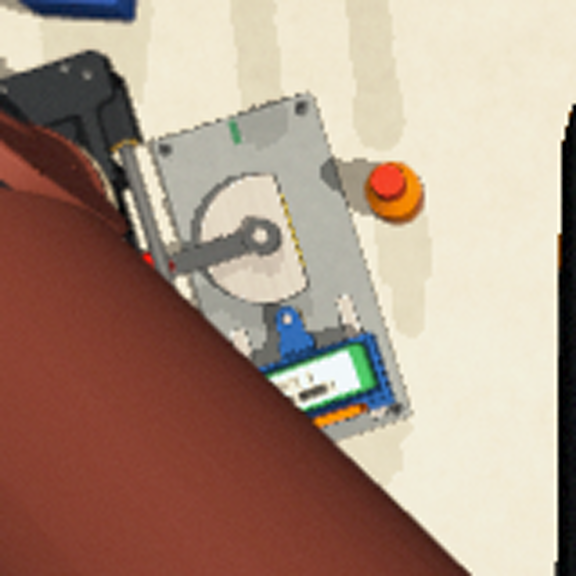

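View pics/scene1.png

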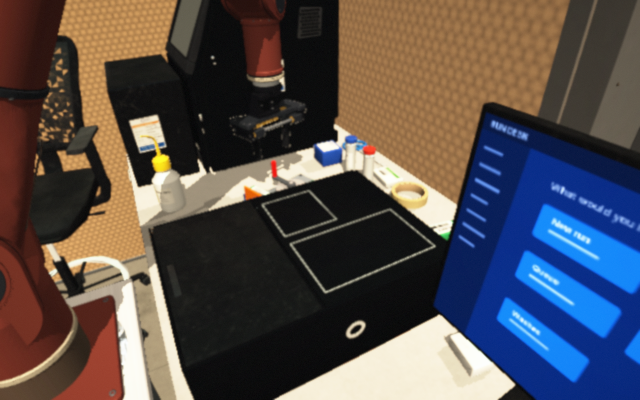

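>>> servo_tool:
  moves:
    - [[0, 0, 0, 0, 0], [0, 0, 0, 0, 0]]

```text
clock: 4.2
tcp_pos: [546.8, 337.5, 112.3]
ee_rot: [0.577, 0.817, 0.001, 0.001]
wrist_force: [-0.4, 0.4, 0.4]
opening: 86.9
```

```bash
python3 - <<'E'
from h import *
print(manip.get_state()['tcp_pos'],yaw()); plan([(546,338.5,47,1.916)],0,vmax=20)
E
```

```text
[546.82739874 337.53619994 112.25920008] 1.912440872554952
[[0.0,0.0,-0.0,1.6,-0.0],[0.0,0.0,-0.0,1.6,-0.0],[0.0,0.1,-0.0,1.7,-0.0],[0.0,0.0,-0.0,1.6,-0.0]]
[546.4923617  338.4784049   47.25920008] 1.912440872554952 4
```

>>> servo_tool:
  moves:
    - [[0, 0.1, 0, 1.6, 0], [0, 0, 0, 1.6, 0], [0, 0, 0, 1.6, 0], [0, 0, 0, 1.6, 0], [0.6, 0, 0, 0, 0], [0.6, 0, 0, 0, 0], [0.6, 0, 0, 0, 0], [0.6, 0, 0, 0, 0]]
  newtons: 5

```text
clock: 5.2
tcp_pos: [546.0, 338.3, 47.2]
ee_rot: [0.577, 0.817, 0.0, 0.0]
wrist_force: [-0.0, 0.4, 0.4]
opening: 54.8
```

```bash
python3 - <<'E'
from h import *
print(manip.get_state())
s2=snap('scene','scene2')
cv2.imwrite('pics/c3.png',cv2.resize(s2['frame'][100:220,210:370,::-1],None,fx=4.5,fy=4.5,interpolation=cv2.INTER_CUBIC))
E
```

```text
{'clock': 5.2, 'q': array([-0.08126075,  0.56748293, -0.72155762,  1.63938153,  0.41192171,
        1.09151909, -0.57614804]), 'joint_vel': array([-0.00014384,  0.00214661, -0.00031453,  0.00176641,  0.00164041,
        0.00096627, -0.00127625]), 'effort': array([-2.52820237e-02, -6.75788927e+01, -1.37386295e+01, -3.37757921e+01,
       -6.07374008e-02, -1.31346352e-02,  7.94256921e-04]), 'tcp_pos': array([546.02595686, 338.2578202 ,  47.15070169]), 'ee_rot': array([5.76508444e-01, 8.17091059e-01, 4.12247153e-04, 2.12316196e-04]), 'wrist_force': array([-0.01514403,  0.3613399 ,  0.44779134]), 'torque': array([ 0.08066755, -0.07404632,  0.01333552]), 'opening': 54.84999389191603}
```

View pics/c3.png

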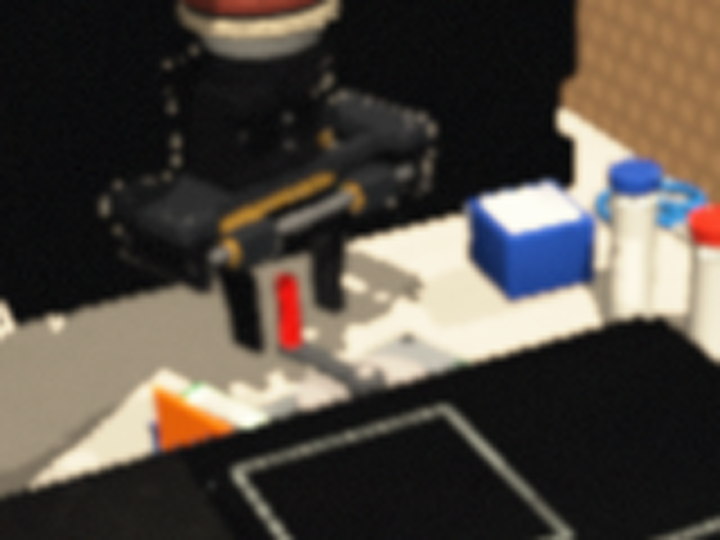

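>>> servo_tool:
  moves:
    - [[0.6, 0, 0, 0, 0], [0.6, 0, 0, 0, 0], [0.6, -0.05, 0.79, 0, 0.12], [0.6, -0.05, 0.79, 0, 0.12], [0.6, -0.05, 0.79, 0, 0.12], [0.6, -0.05, 0.79, 0, 0.12], [0.6, 0, 0, 0, 0]]

```text
clock: 6.12
tcp_pos: [577.1, 341.3, 46.5]
ee_rot: [0.754, 0.657, 0.0, 0.0]
wrist_force: [-0.2, 0.3, -0.2]
opening: 34.9
```

>>> servo_tool:
  moves:
    - [[0.6, -0.05, 0.79, 0, 0.12], [0.6, -0.05, 0.79, 0, 0.12], [0.6, -0.05, 0.79, 0, 0.12], [0.6, -0.05, 0.79, 0, 0.12], [0.6, 0, 0, 0, 0]]

```text
clock: 6.75
tcp_pos: [606.1, 329.6, 46.5]
ee_rot: [0.888, 0.46, 0.0, -0.0]
wrist_force: [0.7, 0.8, 1.0]
opening: 34.6
```

```bash
cat >> h.py <<'E'
z=np.load('fix.npz');FR,FT=z['R'],z['t']
def fix():
    p=np.array(manip.get_state()['tcp_pos'][:2]);q=FR.T@(p-FT);return q,np.hypot(*q),np.arctan2(q[1],q[0]),yaw()-np.arctan2(FR[1,0],FR[0,0])
E
python3 - <<'E'
from h import *
print(fix())
s=snap('top','top3')
cv2.imwrite('pics/c4.png',cv2.resize(s['frame'][140:300,190:350,::-1],None,fx=3.6,fy=3.6,interpolation=cv2.INTER_CUBIC))
E
```

```text
(array([52.8219006 , 37.91641818]), np.float64(65.02159603183534), np.float64(0.6225833663616596), np.float64(0.6252292046193562))
```

View pics/c4.png

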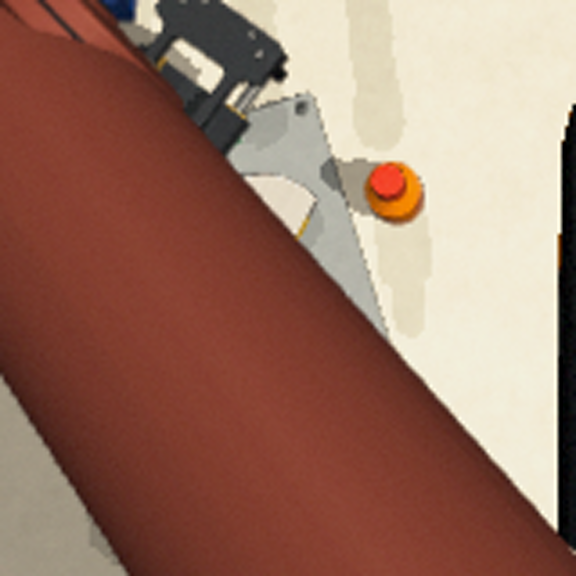

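>>> servo_tool:
  moves:
    - [[0.6, -0.03, 0.79, 0, 0.12], [0.6, -0.05, 0.79, 0, 0.12], [0.6, -0.05, 0.79, 0, 0.12], [0.6, -0.05, 0.79, 0, 0.12], [0.6, -0.05, 0.79, 0, 0.12], [0.6, 0, 0.4, 0, 0.06], [0.6, 0, 0, 0, 0], [0.6, 0, 0, 0, 0]]

```text
clock: 7.8
tcp_pos: [631.0, 295.0, 46.6]
ee_rot: [0.989, 0.147, -0.0, 0.0]
wrist_force: [0.2, 1.3, -0.5]
opening: 34.9
```

```bash
python3 - <<'E'
from h import *
print(fix())
s=snap('top','top4');s2=snap('scene','scene4')
a=cv2.resize(s['frame'][100:260,190:350,::-1],None,fx=2.5,fy=2.5,interpolation=cv2.INTER_CUBIC)
b=cv2.resize(s2['frame'][80:240,210:370,::-1],None,fx=2.5,fy=2.5,interpolation=cv2.INTER_CUBIC)
cv2.imwrite('pics/c5.png',np.hstack([a,b]))
E
```

```text
(array([65.14560349, -2.88111231]), np.float64(65.20928202150527), np.float64(-0.04419693665173699), np.float64(-0.03446535916161869))
```

View pics/c5.png

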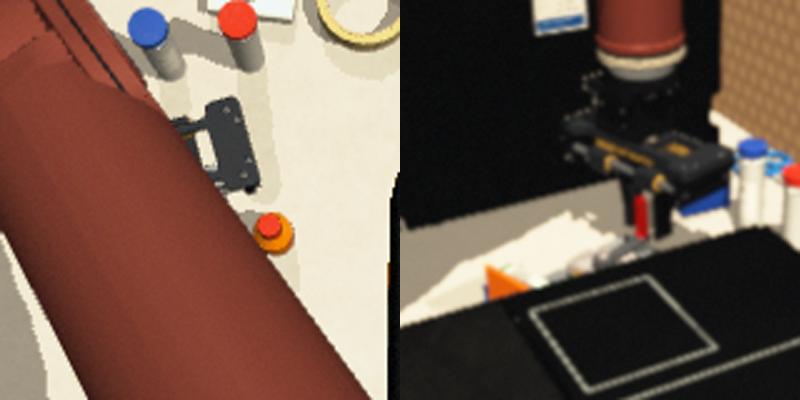

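>>> servo_tool:
  moves:
    - [[0.6, 0, 0.33, 0, 0.05], [0.6, 0, 0.33, 0, 0.05], [0.6, 0, 0, 0, 0], [0.6, 0, 0, 0, 0], [0.6, 0, 0, 0, 0]]

```text
clock: 8.52
tcp_pos: [632.8, 288.6, 46.6]
ee_rot: [0.995, 0.097, -0.0, -0.0]
wrist_force: [-1.1, 1.1, 0.7]
opening: 34.8
```

```bash
python3 - <<'E'
from h import *
print(fix())
s=snap('scene','scene5')
hsv=cv2.cvtColor(s['frame'],cv2.COLOR_RGB2HSV)
k=cv2.inRange(hsv,(0,150,90),(7,255,255))|cv2.inRange(hsv,(173,150,90),(180,255,255));k[:130]=0;k[190:]=0;k[:,:230]=0;k[:,340:]=0
c,l,st,ce=cv2.connectedComponentsWithStats(k);print(st[1:],ce[1:])
for a in(-.05,0,.05,.1):
    for zz in (50,60,83):
        p=FR@(66*np.array([np.cos(a),np.sin(a)]))+FT; print(a,zz,proj(s,[[*p,zz]]).round(1))
plan([(632,290,150,0.23),(520,60,270,0.6)],0.6)
E
```

```text
(array([64.83477389, -9.48860838]), np.float64(65.52542707921698), np.float64(-0.14531896049987425), np.float64(-0.13671427808535633))
[[305 159   6  17  83]] [[307.93975904 167.12048193]]
-0.05 50 [[309.6 170. ]]
-0.05 60 [[309.5 166.8]]
-0.05 83 [[309.2 159.2]]
0 50 [[308.8 169.6]]
0 60 [[308.6 166.4]]
0 83 [[308.3 158.8]]
0.05 50 [[307.9 169.2]]
0.05 60 [[307.7 166. ]]
0.05 83 [[307.4 158.4]]
0.1 50 [[307.  168.9]]
0.1 60 [[306.8 165.6]]
0.1 83 [[306.5 158.1]]
[[0.6,-0.0,-0.1,-3.4,-0.01],[0.6,-0.0,-0.0,-3.5,-0.01],[0.6,-0.1,-0.1,-3.4,-0.02],[0.6,-2.7,3.3,-2.0,-0.06],[0.6,-2.9,3.1,-2.0,-0.06],[0.6,-3.1,3.0,-2.0,-0.06],[0.6,-3.2,2.8,-2.0,-0.06],[0.6,-3.4,2.6,-2.0,-0.06]]
[[0.6,-3.6,2.3,-2.0,-0.07]]
[519.55388232  59.80773382 269.5281336 ] 0.6035859705587756 9
```

>>> servo_tool:
  moves:
    - [[0.6, 0, -0.3, 0, 0], [0.6, 0, 0, -3.5, 0], [0.6, 0, 0, -3.5, 0], [0.6, 0, 0, -3.5, 0], [0.6, -2.7, 3.3, -2, -0.06], [0.6, -2.9, 3.1, -2, -0.06], [0.6, -3.1, 3.0, -2, -0.06], [0.6, -3.2, 2.8, -2, -0.06]]

```text
clock: 9.57
tcp_pos: [551.5, 139.3, 232.4]
ee_rot: [0.976, 0.216, 0.0, 0.0]
wrist_force: [0.9, -0.5, 0.8]
opening: 34.8
```

>>> servo_tool:
  moves:
    - [[0.6, -3.4, 2.6, -2, -0.06], [0.6, -3.6, 2.3, -2, -0.07], [0.6, -3.6, 2.3, 0, -0.07], [0.6, -3.6, 2.3, 0, -0.07], [0.6, 0, 0, 0, 0]]

```text
clock: 10.2
tcp_pos: [476.9, -16.4, 272.1]
ee_rot: [0.94, 0.342, 0.0, 0.001]
wrist_force: [-0.0, 0.8, -0.2]
opening: 34.6
```

```bash
python3 - <<'E'
from h import *
s=snap('top','top6'); 
cv2.imwrite('pics/c6.png',cv2.resize(s['frame'][150:290,210:330,::-1],None,fx=4.2,fy=4.2,interpolation=cv2.INTER_CUBIC))
E
```

```text
(no output)
```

View pics/c6.png

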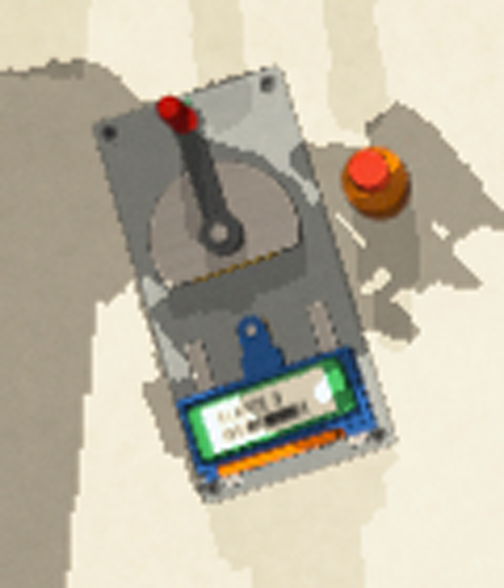

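```bash
python3 - <<'E'
from h import *
s=ld('top6');o=np.array([210,150])
def f(cx,cy,z): return FR.T@(ray(s,[np.array([cx,cy])/4.2+o-0.4],z)[0][:2]-FT)
hsv=cv2.cvtColor(s['frame'],cv2.COLOR_RGB2HSV)
k=cv2.inRange(hsv,(0,150,60),(7,255,255))|cv2.inRange(hsv,(173,150,60),(180,255,255));k[:,275:]=0;k[:160]=0;k[200:]=0
c,l,st,ce=cv2.connectedComponentsWithStats(k)
for i in range(1,c):
    if st[i,4]>5:
        q=FR.T@(ray(s,[ce[i]],62)[0][:2]-FT);print('mask whole z62',st[i],ce[i],q,q[1]/q[0])
# predicted projection of post bottom/top for a=0
for a in(-.05,0,.05):
    p=FR@(66*np.array([np.cos(a),np.sin(a)]))+FT;print(a,[((proj(s,[[*p,zz]])[0]-o+.4)*4.2).round(1) for zz in(37,60,83)])
q=f(170,107,83);print('post top',q,q[1]/q[0])
print('hub',f(219,235,43))
for p in((173,288),(302,245)):print('flat',f(*p,28))
q=f(173,288,28)-f(302,245,28);print('flat ang',np.arctan2(-q[0],q[1]))
# yellow fit
k=cv2.inRange(hsv,(18,90,60),(35,255,255));k[:205]=0;k[225:]=0;k[:,:248]=0;k[:,284:]=0
ys,xs=np.nonzero(k);print(len(xs))
w=ray(s,np.c_[xs,ys],26)[:,:2];w=(w-FT)@FR;vx=cv2.fitLine(w.astype(np.float32),cv2.DIST_HUBER,0,.01,.01).ravel();print('yellow',vx,'ang',np.arctan(-vx[0]/vx[1]))
E
```

```text
mask whole z62 [247 173  10   9  57] [251.84210526 177.01754386] [64.73409798  0.81301602] 0.012559316427971918
-0.05 [array([192.9, 118.6]), array([184.8, 111.4]), array([176.3, 103.8])]
0 [array([187.2, 120.3]), array([178.9, 113.1]), array([170.2, 105.6])]
0.05 [array([181.5, 122.2]), array([173.1, 115.1]), array([164.2, 107.6])]
post top [65.3048205  0.3264387] 0.00499869221928073
hub [-1.18770068  0.93683489]
flat [-19.23890383  35.75385665]
flat [-18.5023826  -39.13996619]
flat ang 0.009833888255990535
20
yellow [ 1.0416037e-02 -9.9994576e-01 -1.8401068e+01 -1.1156429e+00] ang 0.0104162255
```

```bash
python3 - <<'E'
from h import *
st=manip.get_state();print(st['tcp_pos'],st['q'].round(2))
p=FR@np.array([-150,0])+FT;print(p)
plan([(*p,200,0.3305),(*p,100,.3305)],1,vmax=45)
E
```

```text
[477.40845399 -14.28204366 272.02563416] [ 0.21 -0.03 -0.27  1.78 -0.01  1.39 -0.93]
[426.53975146 227.88591106]
[[1.0,2.0,-3.6,1.2,0.06],[1.0,1.7,-3.8,1.2,0.06],[1.0,1.5,-3.8,1.2,0.06],[1.0,1.3,-3.9,1.2,0.06],[1.0,1.0,-4.0,1.2,0.06],[1.0,0.8,-4.1,1.2,0.07],[1.0,-0.0,0.0,3.3,-0.0],[1.0,-0.0,0.0,3.4,-0.0]]
[[1.0,-0.0,0.0,3.3,-0.0]]
[426.79339352 228.26179415 100.02563416] 0.32955700518617487 9
```

>>> servo_tool:
  moves:
    - [[1, 2.0, -3.6, 1.2, 0.06], [1, 1.7, -3.8, 1.2, 0.06], [1, 1.5, -3.8, 1.2, 0.06], [1, 1.3, -3.9, 1.2, 0.06], [1, 1.0, -4.0, 1.2, 0.06], [1, 0.8, -4.1, 1.2, 0.07], [1, 0, 0, 0, 0], [1, 0, 0, 0, 0]]
  newtons: 20

```text
clock: 11.25
tcp_pos: [426.2, 229.8, 199.6]
ee_rot: [0.986, 0.166, -0.0, 0.0]
wrist_force: [0.5, 0.3, -0.8]
opening: 0.3
```

```bash
python3 - <<'E'
from h import *
st=manip.get_state();print(st['q'].round(2),st['tcp_pos'],fix())
s2=snap('top','top7');cv2.imwrite('pics/c7.png',s2['frame'][:,:,::-1])
E
```

```text
[-0.04  0.04 -0.55  1.86  0.02  1.24 -1.84] [426.20734018 229.78690937 199.60906769] (array([-149.69753557,    1.90599242]), np.float64(149.7096689021123), np.float64(3.12886105163956), np.float64(0.003753008556322268))
```

View pics/c7.png

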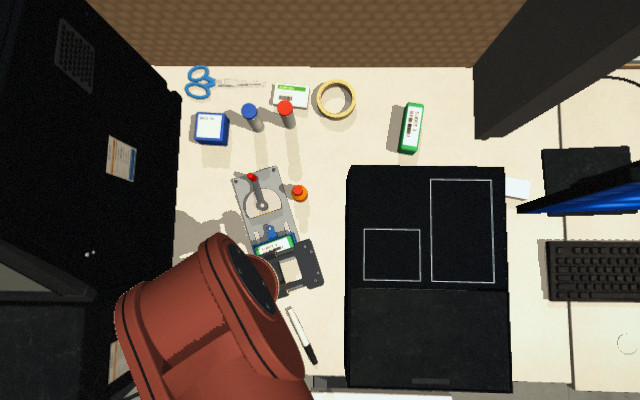

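>>> servo_tool:
  moves:
    - [[1, 0, 0.2, 4, 0], [1, 0, 0, 4, 0], [1, 0, 0, 4, 0], [1, 0, 0, 3.6, 0], [1, 0, 0, 0, 0], [1, 0, 0, 0, 0], [1, 0.7, 0, 0, 0], [1, 0, 0, 0, 0]]

```text
clock: 12.3
tcp_pos: [434.9, 230.4, 44.8]
ee_rot: [0.986, 0.165, 0.001, -0.0]
wrist_force: [0.3, 0.2, -0.0]
opening: 0.3
```

>>> servo_tool:
  moves:
    - [[1, 0.5, 0, 0, 0], [1, 0.3, 0, 0, 0], [1, 0.3, 0, 0, 0], [1, 0.3, 0, 0, 0], [1, 0, 0, 0, 0]]

```text
clock: 12.92
tcp_pos: [447.0, 234.6, 43.5]
ee_rot: [0.986, 0.166, 0.0, -0.0]
wrist_force: [-0.5, -0.1, -0.2]
opening: 0.6
```

```bash
python3 - <<'E'
from h import *
print(fix(), manip.get_state()['wrist_force'])
s=snap('top','top8')
cv2.imwrite('pics/c8.png',cv2.resize(s['frame'][150:290,210:330,::-1],None,fx=4.2,fy=4.2,interpolation=cv2.INTER_CUBIC))
E
```

```text
(array([-128.44738242,   -0.27710152]), np.float64(128.4476813137194), np.float64(-3.1394353414785012), np.float64(0.002198343067959241)) [-0.54644707 -0.09400287 -0.15340947]
```

View pics/c8.png

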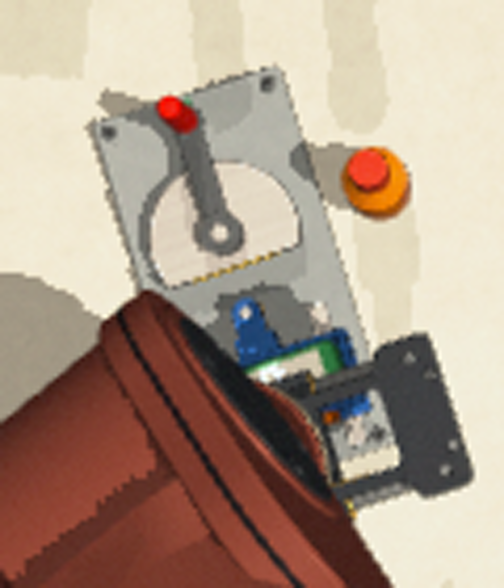

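>>> servo_tool:
  moves:
    - [[1, 0.3, 0, 0, 0], [1, 0.3, 0, 0, 0], [1, 0.3, 0, 0, 0], [1, 0.3, 0, 0, 0], [1, 0.3, 0, 0, 0], [1, 0.2, 0, 0, 0], [1, 0, 0, 0, 0]]

```text
clock: 13.85
tcp_pos: [463.1, 240.1, 43.6]
ee_rot: [0.986, 0.166, 0.0, -0.0]
wrist_force: [-1.0, -0.0, -0.2]
opening: 0.5
```

>>> servo_tool:
  moves:
    - [[1, 0.1, 0, 0, 0], [1, 0.1, 0, 0, 0], [1, 0, 0, 0, 0]]

```text
clock: 14.22
tcp_pos: [464.3, 240.5, 43.5]
ee_rot: [0.986, 0.166, -0.0, 0.0]
wrist_force: [-4.3, -2.5, 3.1]
opening: 0.5
```

```bash
python3 - <<'E'
from h import *
print(fix(), manip.get_state()['wrist_force'])
E
```

```text
(array([-110.2196037 ,   -0.28015611]), np.float64(110.21995975043689), np.float64(-3.1390508598216176), np.float64(0.002375482744012669)) [-4.25133962 -2.49854734  3.10629753]
```

>>> servo_tool:
  moves:
    - [[1, 0.1, 0, 0, 0], [1, 0.1, 0, 0, 0], [1, 0, 0, 0, 0]]

```text
clock: 14.6
tcp_pos: [464.3, 240.5, 43.3]
ee_rot: [0.986, 0.166, -0.002, 0.001]
wrist_force: [-12.6, -4.6, 10.9]
opening: 0.4
```

```bash
python3 - <<'E'
from h import *
print(fix(), manip.get_state()['wrist_force'])
E
```

```text
(array([-110.16712371,   -0.27934378]), np.float64(110.16747786377842), np.float64(-3.1390570224911793), np.float64(0.0025876866816754163)) [-12.59324819  -4.60476297  10.93341521]
```

>>> servo_tool:
  moves:
    - [[1, -0.6, 0, 0, 0], [1, -1.5, 0, 0, 0], [1, -1.5, 0, 0, 0], [1, 0, 0, -4, 0], [1, 0, 0, -4, 0], [1, 0, 0, -4, 0], [1, 0, 0, -4, 0], [1, -2, 4, 0, 0]]

```text
clock: 15.6
tcp_pos: [427.3, 188.1, 206.7]
ee_rot: [0.986, 0.168, 0.003, -0.001]
wrist_force: [-0.3, -2.3, -0.7]
opening: 0.1
```

>>> servo_tool:
  moves:
    - [[1, 0, 4.5, -2, 0], [1, 0, 4.5, -2, 0], [1, 0, 4.5, -2, 0], [1, 0, 4.5, 0, 0], [1, 0, 4.5, 0, 0], [1, 0, 0, 0, 0]]

```text
clock: 16.35
tcp_pos: [499.9, -31.0, 263.1]
ee_rot: [0.987, 0.163, -0.0, 0.0]
wrist_force: [-0.2, 1.0, 0.2]
opening: 0.5
```

```bash
python3 - <<'E'
from h import *
s=snap('top','top9');o=np.array([210,150])
cv2.imwrite('pics/c9.png',cv2.resize(s['frame'][150:290,210:330,::-1],None,fx=4.2,fy=4.2,interpolation=cv2.INTER_CUBIC))
print(manip.get_state()['tcp_pos'])
s0=ld('top6')
for q in(s0,s):
    hsv=cv2.cvtColor(q['frame'],cv2.COLOR_RGB2HSV)
    def c(lo,hi,z,b):
        k=cv2.inRange(hsv,lo,hi);m=np.zeros_like(k);m[b[1]:b[3],b[0]:b[2]]=k[b[1]:b[3],b[0]:b[2]]
        ys,xs=np.nonzero(m);return (FR.T@(ray(q,[[xs.mean(),ys.mean()]],z)[0][:2]-FT)).round(1),len(xs)
    print('orange',c((8,150,60),(20,255,255),76,(255,235,300,270)),'post',c((0,150,60),(7,255,255),62,(240,160,270,195)),'case',c((45,100,40),(85,255,255),58,(250,215,300,270)),'bottle cap',c((0,150,90),(7,255,255),75,(285,180,312,210)))
E
```

```text
[499.62537615 -28.5041541  263.21111729]
orange (array([-123.2,   -0.3]), 82) post (array([65. ,  0.8]), 55) case (array([-100.8,   -3.6]), 162) bottle cap (array([  2.2, -88.4]), 70)
orange (array([-95.8,  -1. ]), 96) post (array([65.5,  1.1]), 55) case (array([-74.2,  -2.5]), 171) bottle cap (array([  2.6, -87.9]), 67)
```

View pics/c9.png

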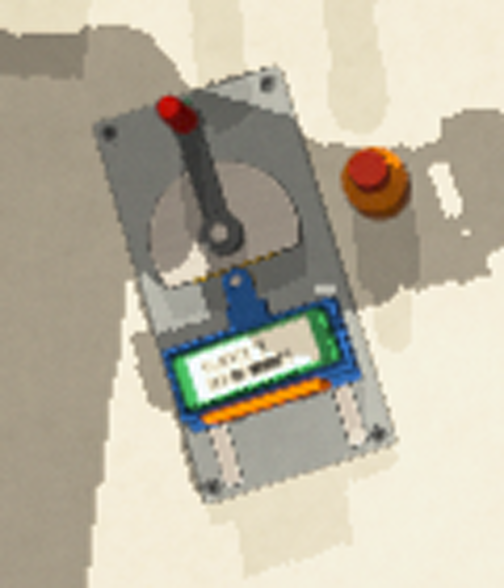

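```bash
python3 -c "
from station import manip
print(manip.hand_in())"
```

```text
the job is handed in; nothing more can be done
None
```

The lever now points at the green index line and the slide is fully home. I handed the job in at about 16.5 s, with the robot clear of everything.

- **Lever:** I pushed the post round from about 1.59 rad with one finger, the jaws partly open around it. The top view, before the slide moved, put it within about 0.013 rad of the line by the post and by the yellow flat. It had not shifted by the last picture.
- **Slide:** I then pushed the orange plate with the closed fingers until it met a hard stop. At the stop about 13 N sideways and 11 N upward gave no more movement. The pictures show about 27.4 mm of travel, or 27.8 mm corrected for the 1.4% scale error in my camera fit, against 28 mm nominal.
- **Case and bottle:** the green case moved with the slide and still sits in its nest. The amber bottle has not moved, within about 0.6 mm measurement noise.

**Disagreement:** the tool stopped about 2 mm short of where I expected, at fixture x = -110.2 instead of -108 mm. I had assumed the finger's half-width and the calibration is only good to about 2 mm, so I trusted the hard stop and the pictures. No other check failed.

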